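# Clamp a batch of blanks in the jig and prove the clamp

### The job

Put the dark offcut that lies on the clamping jig into the blue crate, and lay every pale blank on the bench into a channel of its own in the jig, down on the channel floor. Then turn the handwheel clockwise: it has slack, so take up the slack first and from there give the screw itself (the disc with the red stripe) two full turns, no more. Last, prove the clamp: pull the yellow post of the spring gauge until the red band stands at the mouth of the blue sleeve, never on to its stop, hold it there for a good second and let it go back; leave the tin, the hammer and the cardboard box alone.

Things in the scene. Friction and masses are not known exactly. Their poses are not given: they have to be found in the camera images.
- jig: Clamping jig screwed to the bench, elsewhere and at another yaw each run: plywood base 270 (x) x 400 (y) x 15 mm; origin at the centre of its underside, z up. Four channels along its y, between grey ribs with tops at z = 25 mm. Green fixed jaw at their -y end: face at y = -170 mm, top at z = 45 mm. The green gearbox with the screw and wheel stands at (0, 115) mm.
- jaw_face (a point): Middle of the front of the sprung cork face of the moving jaw (240 mm wide, top 46 mm above the bench), which closes the channels' +y end; at the start it is at y = -32 mm in the jig's frame. Each clockwise turn of the screw moves the jaw 12 mm to the jig's -y; after two turns it presses the 120 mm long blanks home against the fixed jaw, the face giving about 6 mm.
- wheel_axis (a point): Point on the upright axis of the handwheel, at the height of its rim (83 mm above the bench).
- crank_knob (a point): Centre of the pale wooden crank knob on the handwheel's rim, 48 mm from the axis: an upright cylinder 22 mm in diameter, 45 mm high, its centre 113 mm and its top 136 mm above the bench. It spins freely on its own pin, so it can be pinched and led round in a circle without turning the gripper.
- screw (a joint): Angle of the screw, rad, 0 at the start, growing clockwise from above (2 turns = 12.57). The aluminium disc, 140 mm across, under the wheel is fixed to the screw; its red stripe points at the white-topped green post (on the jig's +y side of the wheel) at each whole turn. The screw is stiff (0.15 N m, 3 N at the knob) and stays where it is left.
- handwheel (a joint): Angle of the handwheel relative to the screw, rad, growing clockwise: the slack. It turns almost freely between -1.0 and 0 and starts somewhere between -1.0 and -0.3; at 0 it carries the screw clockwise, at -1.0 anticlockwise.
- gauge_post (a point): Grip point on the upright yellow post of the spring gauge (post 16 mm in diameter, from 48 to 118 mm above the bench at the jig; this point 103 mm above the bench). The gauge rides on the moving jaw's face, near the jig's -x edge, and pulls out along the jig's +y.
- gauge (a joint): How far the gauge is pulled out, m: 0 at rest; its red band is at the mouth of the blue sleeve from 0.035 to 0.045; its stop is at 0.065. Spring: about 2.4 N at 0, 7 N at 0.040; it goes back by itself when let go.
- offcut_mid (a point): Centre of the dark wooden offcut, 130 (its x) x 36 (y) x 26 mm (z up); it starts lying across the ribs of the jig.
- crate: Blue plastic crate fixed to the bench, outside 190 (x) x 130 (y) x 50 mm high, walls and floor 5 mm, open on top; origin at the centre of its underside.
- tin: Yellow tin with a pale band, 72 mm in diameter, 100 mm high; bystander, origin under its centre.
- hammer: Hammer lying on the bench; bystander.
- cards: Cardboard box 70 x 110 x 60 mm; bystander, origin under its centre.
- blank1_mid (a point): Centre of a pale wooden blank, 28 (its x) x 120 (y) x 40 mm (z up), standing on its 28 mm wide side on the bench; 2 to 4 of the four are there.
- blank2_mid (a point): Centre of a pale wooden blank, 28 (its x) x 120 (y) x 40 mm (z up), standing on its 28 mm wide side on the bench; 2 to 4 of the four are there.
- blank3_mid (a point): Centre of a pale wooden blank, 28 (its x) x 120 (y) x 40 mm (z up), standing on its 28 mm wide side on the bench; 2 to 4 of the four are there.
- blank4_mid (a point): Centre of a pale wooden blank, 28 (its x) x 120 (y) x 40 mm (z up), standing on its 28 mm wide side on the bench; 2 to 4 of the four are there.
- channel1 (a point): Middle of the floor of a channel of the jig (15 mm above the bench), half-way between the open jaws; the channel is 34 mm wide, runs along the jig's y and is 138 mm long at the start. At x = -84, y = -101 mm in the jig's frame.
- channel2 (a point): Middle of the floor of a channel of the jig (15 mm above the bench), half-way between the open jaws; the channel is 34 mm wide, runs along the jig's y and is 138 mm long at the start. At x = -28, y = -101 mm in the jig's frame.
- channel3 (a point): Middle of the floor of a channel of the jig (15 mm above the bench), half-way between the open jaws; the channel is 34 mm wide, runs along the jig's y and is 138 mm long at the start. At x = 28, y = -101 mm in the jig's frame.
- channel4 (a point): Middle of the floor of a channel of the jig (15 mm above the bench), half-way between the open jaws; the channel is 34 mm wide, runs along the jig's y and is 138 mm long at the start. At x = 84, y = -101 mm in the jig's frame.
Mind the look-alikes: they are no part of the job. Leave any turquoise look-alike of the part that bears offcut_mid alone.

How it is judged:
On the way, in this order (a step that is already met when the one before it is completed fails the run):
1. the offcut is in the crate and every blank lies down in a channel between the open jaws, screw not yet turned (z of blank1_mid in the frame of jig between 0.03 and 0.04 m and y of blank1_mid in the frame of jig between -0.116 and -0.086 m and x of blank1_mid in the frame of jig between -0.095 and 0.095 m and angle between the y axis of each of blank1_mid, blank2_mid, blank3_mid, blank4_mid and the y axis of jig, either way round below 0.12 rad and z of blank2_mid in the frame of jig between 0.03 and 0.04 m and y of blank2_mid in the frame of jig between -0.116 and -0.086 m and x of blank2_mid in the frame of jig between -0.095 and 0.095 m and z of blank3_mid in the frame of jig between 0.03 and 0.04 m and y of blank3_mid in the frame of jig between -0.116 and -0.086 m and x of blank3_mid in the frame of jig between -0.095 and 0.095 m and z of blank4_mid in the frame of jig between 0.03 and 0.04 m and y of blank4_mid in the frame of jig between -0.116 and -0.086 m and x of blank4_mid in the frame of jig between -0.095 and 0.095 m and x of offcut_mid in the frame of crate between -0.09 and 0.09 m and y of offcut_mid in the frame of crate between -0.06 and 0.06 m and z of offcut_mid in the frame of crate between 0 and 0.045 m and value of joint screw between -0.5 and 1 rad), for 0.2 s.
2. slack taken up, the screw has been turned two turns clockwise (within 25 degrees) (value of joint screw between 12.1164 and 13.0164 rad), for 0.5 s.
3. the gauge is held with its red band at the sleeve's mouth (35 to 45 mm) (all of step 2 and value of joint gauge between 0.035 and 0.045 m), for 0.8 s.
At the end, for the whole second after the job is handed in: The screw stands two turns clockwise of its start (within 25 degrees); every blank lies on its channel's floor, clamped against the fixed jaw (within 6 mm), in line with the channel; the offcut is in the crate; the gauge is back within 6 mm of rest; all released (all of step 2 and z of blank1_mid in the frame of jig between 0.03 and 0.04 m and y of blank1_mid in the frame of jig between -0.116 and -0.104 m and x of blank1_mid in the frame of jig between -0.095 and 0.095 m and angle between the y axis of each of blank1_mid, blank2_mid, blank3_mid, blank4_mid and the y axis of jig, either way round below 0.12 rad and z of blank2_mid in the frame of jig between 0.03 and 0.04 m and y of blank2_mid in the frame of jig between -0.116 and -0.104 m and x of blank2_mid in the frame of jig between -0.095 and 0.095 m and z of blank3_mid in the frame of jig between 0.03 and 0.04 m and y of blank3_mid in the frame of jig between -0.116 and -0.104 m and x of blank3_mid in the frame of jig between -0.095 and 0.095 m and z of blank4_mid in the frame of jig between 0.03 and 0.04 m and y of blank4_mid in the frame of jig between -0.116 and -0.104 m and x of blank4_mid in the frame of jig between -0.095 and 0.095 m and x of offcut_mid in the frame of crate between -0.09 and 0.09 m and y of offcut_mid in the frame of crate between -0.06 and 0.06 m and z of offcut_mid in the frame of crate between 0 and 0.045 m and value of joint gauge below 0.006 m); the robot touches nothing.
It fails at once if a bystander is moved more than 30 mm (distance of any of tin, hammer, cards from where it was at the start of the episode above 0.03 m).
It fails at once if the gauge is pulled on to its stop (beyond 60 mm) (value of joint gauge above 0.06 m).
Of blank1, blank2, blank3, blank4 only 2 to 4 are there at a start; the rules pass over those that are not, and their reading is None.
At some moment in a run one of blank1, blank2, blank3, blank4, offcut may be knocked a few centimetres aside while the robot is not near it.
Once in a run the grip may slacken for a moment while it holds something.
It also fails if it takes over 210 s, if anything falls off the work surface, if the arm or the gripper's body presses on something with over 40 N, if the wrist force passes 120 N, or if a joint passes its speed limit or range.

### The arm

A 6-joint arm with a two-finger parallel gripper is mounted at the origin on the work surface. World frame = base frame: x ahead of the robot, y to its left, z up, the work surface at z = 0. Lengths are in m, angles in rad, forces in N, time in s.
With the tool pointing down it reaches from about 0.35 to 0.775 m from the base axis. Payload 5.5 kg.
Tool frame: the origin (TCP) lies at the very end of the fingers, on their centre line; the grasp point (between the pads) lies 19 mm behind it; z points along the fingers, y is the line along which they close (so a half turn about z gives the same grasp; the last joint's range is limited). The gripper opens to 85 mm and grips with 20 to 120 N. Pads are 22 mm wide; open, the fingers measure 114 mm over their backs; the gripper's body (76 mm by 85 mm) begins 54 mm behind the grasp point. The pads swing forward as they close: fully open they stand 13 mm farther back than shut.
Start: joints at [0.971, 0.313, 0.046, 1.304, 0, 1.431], TCP at [0.255, 0.515, 0.231] pointing down, gripper open.
Joint ranges: [-2.76, 2.76], [-0.86, 1.69], [-1.03, 1.26], [-2.2, 2.34], [-1.47, 1.5], [-3.14, 3.14]. Speed limits (rad/s): [2.57, 2.57, 3.14, 3.14, 3.14, 3.14].

### API

Orientations are given as a unit quaternion [w, x, y, z].
In Python, from workcell import env gives the robot as it stands. The module is installed in compiled form; this text tells all that it offers.
- The arm moves only by the tool jog_arm, never from a script. Its arguments are lists of equal length, an entry for each row: "gripper": the opening, from 0 (shut) to 1 (fully open); "offset": the shift along the world's x, y, z in cm, a list of three; "twist": the turn about the world's z in degrees. In form: {"gripper": [gripper, ...], "offset": [[dx, dy, dz], ...], "twist": [twist, ...]}. A call has exactly 8 rows; each row is the pose to reach, as a shift and turn from the pose commanded when the call began; what a row does not reach only later rows make up. A row lasts 1/8 s, in which the tool goes at most 62.5 mm and 10.7 degrees, less where a joint would pass 70% of its speed; a pose out of reach is approached as far as the arm can. A call with a gripper value outside its range is refused whole. The fingers move at their own pace and stop on an object; "squeeze" is the grip in N (left out, the last holds). Time passes only in rows, so rows that repeat a pose let the fingers close, or fill a call up. It gives the time, the measured TCP pose, the force, the opening and the grip force at its end, in the units of the state.
- env.get_state(): the state, without advancing time (a new reading comes with each control period).
- env.read_camera(name): name is "scene" or "top"; returns a dict with "image" (420x560x3 uint8, red, green, blue), "z_map" (420x560 float32, m along the optical axis (not along the pixel's ray), 0 where there is no reading), "fovy" (degrees; the focal length in pixels is half the picture's height over the tangent of half this angle, whatever the lens; pixels are square), "cx", "cy" (the principal point, pixels), "cam_to_world" (4x4, takes a point from camera to world coordinates). Camera axes: x right, y up, looking along -z (the intrinsics and any distortion apply to the point x, -y, -z); pixel columns grow to the right and rows downward; lengths in m; the calibration is good to about 2 mm. A picture is of the moment at which its call begins.
- env.hand_in(): hands the job in; it is judged then, once.
The state is a dict: "clock": time; "joint_pos": joint angles; "qvel": joint speeds; "tau": joint torques, N m; "tcp_pos": TCP position; "orientation": TCP orientation; "wrist_force": force on the tool from outside, world axes, zero at the start; "ft_torque": the same for the moment, N m; "finger_gap": finger opening in m; "grip_force": force on a finger pad.
Only numpy, scipy, OpenCV 4.12 (cv2) and the standard library are available. Lean on these libraries where they do the work, as an engineer would, in place of code of your own. Each camera call takes 0.05 s, during which the arm holds its last target. There are 200 camera calls.

## Working session

There is one attempt and no reset: what is moved stays moved. The work goes in short steps, Python scripts to look and compute and a tool call to move; the robot and the scene stay as the last step left them, time stands still between calls to the robot, and variables do not carry over. Pictures are saved under pics/ and viewed, at most 14 in all, crops included, and the job is handed in when it is done.

Besides the shell and the picture viewer there is one more tool, called in YAML: its name, and indented under it one key for each argument. jog_arm: Moves the arm, as the interface text tells. Its arguments: {"type":"object","properties":{"gripper":{"type":"array"},"offset":{"type":"array"},"twist":{"type":"array"},"squeeze":{"type":"number"}},"required":["gripper","offset","twist"]}

```bash
mkdir -p pics; cat > h.py <<'E'
import numpy as np, cv2
from workcell import env
def shot(n,save=None):
    c=env.read_camera(n)
    if save: cv2.imwrite('pics/'+save+'.png',cv2.cvtColor(c['image'],cv2.COLOR_RGB2BGR))
    return c
def ray(c,u,v):
    f=c['image'].shape[0]/2/np.tan(np.radians(c['fovy'])/2)
    d=np.array([(u-c['cx'])/f,-(v-c['cy'])/f,-1.0]); M=np.array(c['cam_to_world'])
    return M[:3,3],M[:3,:3]@d
def onplane(c,u,v,z):
    o,d=ray(c,u,v); return o+d*(z-o[2])/d[2]
def cloud(c):
    h,w=c['z_map'].shape; f=h/2/np.tan(np.radians(c['fovy'])/2)
    u,v=np.meshgrid(np.arange(w),np.arange(h)); z=c['z_map']
    P=np.stack([(u-c['cx'])/f*z,-(v-c['cy'])/f*z,-z],-1); M=np.array(c['cam_to_world'])
    W=P@M[:3,:3].T+M[:3,3]; W[z==0]=np.nan; return W
E
python3 - <<'E'
from h import *
for n in('top','scene'):
    c=shot(n,n+'0'); print(n,{k:c[k] for k in c if k not in('image','z_map')})
s=env.get_state(); print(s)
E
```

```text
top {'fovy': 52.93202787025125, 'cx': 285.4357005959568, 'cy': 217.0132165664809, 'cam_to_world': array([[-0.02454357,  0.99068534, -0.1339409 ,  0.41090412],
       [-0.99963475, -0.02583686, -0.00792582,  0.01107336],
       [-0.01131261,  0.13369745,  0.99095763,  1.11814754],
       [ 0.        ,  0.        ,  0.        ,  1.        ]])}
scene {'fovy': 46.884242273009065, 'cx': 278.6240952570947, 'cy': 207.84921838008708, 'cam_to_world': array([[ 1.44870671e-02, -5.33765695e-01,  8.45508313e-01,
         1.48465084e+00],
       [ 9.99623670e-01,  2.74314120e-02,  1.89627342e-04,
         1.90050322e-02],
       [-2.32947034e-02,  8.45187376e-01,  5.33962223e-01,
         7.07350097e-01],
       [ 0.00000000e+00,  0.00000000e+00,  0.00000000e+00,
         1.00000000e+00]])}
{'clock': 0.1, 'joint_pos': array([ 9.71392606e-01,  3.13941930e-01,  4.51029132e-02,  1.30361444e+00,
       -1.06648538e-05,  1.43120171e+00]), 'qvel': array([ 5.68267489e-05, -1.20299458e-03,  3.31435467e-03, -1.42681087e-03,
       -8.70640230e-04,  4.90646421e-04]), 'tau': array([ 2.70376098e-03, -4.81725633e+01,  2.99243295e+01,  1.27197939e-02,
       -1.14643494e-04, -1.45754427e-05]), 'tcp_pos': array([0.25492033, 0.51489372, 0.23049281]), 'orientation': array([-2.94261616e-04,  2.27884506e-01,  9.73687817e-01, -7.74567458e-04]), 'wrist_force': array([0.57137692, 0.22958124, 0.66154287]), 'ft_torque': array([-0.02547888, -0.01580886,  0.02827032]), 'grip_force': 0.0, 'finger_gap': 0.08539535376012164}
```

View pics/top0.png

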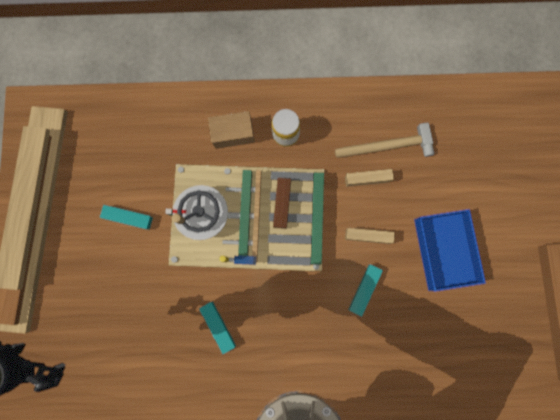

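View pics/scene0.png

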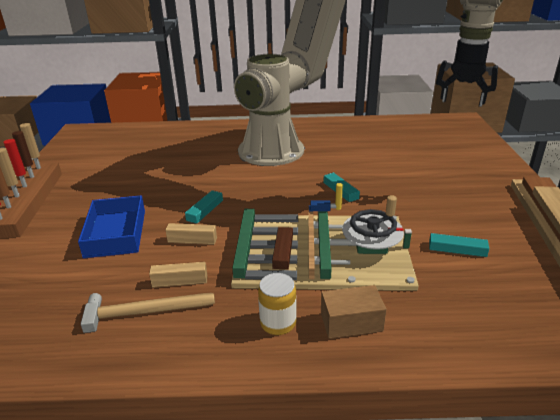

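Top view: blanks at (370,178) and (370,236). The dark brown offcut lies on the jig ribs at (283,203). The turquoise look-alikes are at (126,217), (217,327) and (366,290) and get left alone; only the brown piece lies across the ribs. The crate is at (449,250), wheel at (200,212), gauge post at (223,259), and white-topped post at (169,212).

```bash
cat >> h.py <<'E'
def masks(c):
    hsv=cv2.cvtColor(c['image'],cv2.COLOR_RGB2HSV); I=c['image'].astype(int)
    return hsv,I
def comps(mask,W,minpx=60):
    n,l,st,ce=cv2.connectedComponentsWithStats(mask.astype(np.uint8)); out=[]
    for i in range(1,n):
        if st[i,4]<minpx: continue
        P=W[l==i]; P=P[~np.isnan(P[:,0])]
        if len(P)<20: continue
        r=cv2.minAreaRect((P[:,:2]*1000).astype(np.float32)); 
        out.append((ce[i].round(1),st[i,4],np.round(r[0],1),np.round(r[1],1),round(r[2],1),round(np.median(P[:,2])*1000,1)))
    return out
E
python3 - <<'E'
from h import *
for n in('top','scene'):
    c=shot(n); W=cloud(c); hsv,I=masks(c); z=W[...,2]
    print(n,'bench z at',np.nanmedian(z[300:340,290:340]) if n=='top' else np.nanmedian(z[320:350,20:60]))
    H,S,V=[hsv[...,i] for i in range(3)]
    print('--blank(z 32..48 pale)'); 
    for o in comps((z>.033)&(z<.046)&(V>120)&(H<25),W): print(*o)
    print('--offcut dark');
    for o in comps((z>.046)&(z<.058)&(V<120)&(H<20)&(S>80),W): print(*o)
    print('--crate');
    for o in comps((H>105)&(H<130)&(S>150)&(V>60)&(z>.04)&(z<.06),W,20): print(*o)
    print('--green');
    for o in comps((H>65)&(H<88)&(S>80)&(z>.035)&(z<.055),W,20): print(*o)
    print('--yellow');
    for o in comps((H>22)&(H<34)&(S>180)&(V>120),W,5): print(*o)
    print('--knob z>.12');
    for o in comps((z>.12)&(z<.145),W,5): print(*o)
    print('--rim');
    for o in comps((z>.075)&(z<.095)&(V<90),W,30): print(*o)
    print('--disc/rim all z .06-.095')
    for o in comps((z>.055)&(z<.07)&(S<60)&(V>120),W,30): print(*o)
    print('--turq')
    for o in comps((H>85)&(H<97)&(S>150),W,80): print(*o)
    I=c['image']; 
    cr=I[150:290,150:400] if n=='top' else I[180:300,130:430]
    cv2.imwrite(f'pics/{n}crop.png',cv2.cvtColor(cv2.resize(cr,None,fx=800/cr.shape[1],fy=800/cr.shape[1],interpolation=cv2.INTER_CUBIC),cv2.COLOR_RGB2BGR))
E
```

```text
top bench z at -0.0003919700189142228
--blank(z 32..48 pale)
[369.7 176.7] 482 [ 657.2 -202.4] [ 28.7 120.5] 4.6 39.6
[256.8 191.8] 105 [625.1  95.4] [20.4 86.7] 86.4 44.5
[255.9 229.7] 63 [527.4  97.3] [11.8 67.1] 86.2 44.5
[370.  235.7] 516 [ 503.3 -195.1] [119.1  28.2] 83.1 39.7
[554.9 274.2] 604 [ 366.3 -652.6] [ 33.3 203.3] 86.9 39.5
[  7.9 305.9] 598 [346.1 729.1] [53.4 88.8] 84.1 39.7
--offcut dark
[ 42.7 154.9] 129 [736.3 651.4] [  6.9 138. ] 83.3 51.7
[232.8 140.3] 65 [761.1 154. ] [  2.5 105.5] 7.1 51.6
[281.9 202.9] 654 [593.1  27.9] [ 35.6 129.9] 83.9 50.7
[ 34.6 200.5] 100 [615.8 667. ] [ 7.6 97.1] 83.0 51.5
[ 25.  254.6] 176 [477.2 682.7] [  7.2 175.3] 82.3 51.8
--crate
[449.5 245.4] 507 [ 462.1 -396.6] [184.4 130.4] 7.5 47.9
--green
[244.5 212.4] 526 [571.7 124. ] [ 19.1 216.5] 86.1 45.8
[317.  218.4] 814 [552.1 -61.5] [ 24.5 231.4] 86.4 44.8
--yellow
--knob z>.12
[176.5 218.5] 77 [548.3 277. ] [19.8 19.9] 30.1 135.3
--rim
[199.8 210.7] 507 [570.9 233. ] [99.7 97.1] 20.4 88.5
--disc/rim all z .06-.095
[204.3 214.6] 841 [571.4 235.8] [138.4 136.5] 88.3 64.8
[189.5 205.2
[... 2210 characters left out ...]
4. ] 40.1 87.5
[372.6 223.1] 695 [574.8 231.5] [100.5 102.1] 14.2 88.3
--disc/rim all z .06-.095
[353.3   5.3] 32 [-2242.1   598.3] [87.8 68.3] 66.1 63.4
[284.7 139.8] 45 [56.2 42.8] [11.9 60.1] 57.5 62.9
[370.8 215.5] 44 [513.9 239.7] [18.  52.6] 1.0 65.9
[360.1 223. ] 43 [546.6 209.1] [26.9 17.1] 69.8 66.3
[387.5 223.3] 40 [552.5 272.7] [15.2 31.6] 89.2 66.3
[355.8 234.5] 106 [589.2 190.6] [55.7 21.3] 32.0 66.2
[385.8 240.9] 333 [617.9 250.4] [ 41.6 119.7] 23.2 66.0
[278.3 310. ] 180 [816.5  12.8] [26.3 66.7] 4.4 61.9
--turq
[341.8 186.8] 394 [283.6 196.5] [131.2  36.1] 29.0 25.4
[203.3 206.6] 565 [ 370. -183.] [ 36.7 130.9] 62.9 25.0
[458.8 244.7] 925 [573.6 437.9] [129.1  37.9] 74.8 24.8
```

View pics/topcrop.png

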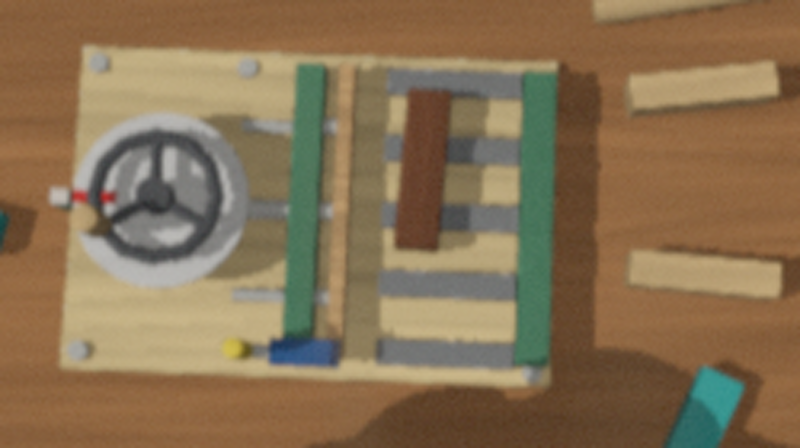

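View pics/scenecrop.png

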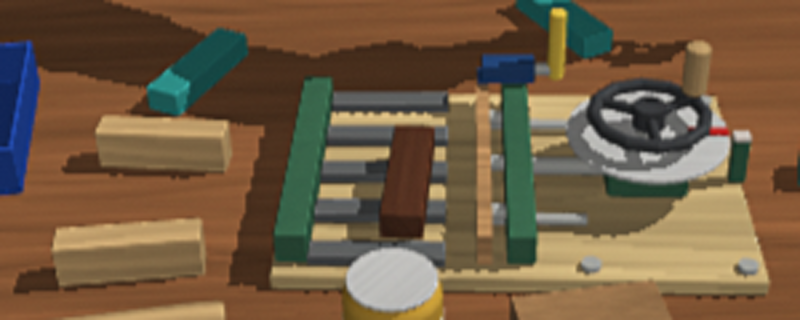

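The crops confirm it: the brown offcut across the ribs at top-crop (423,168) is the one meant, and the turquoise pieces lie off the jig. Jig origin is about (565,119) mm with yaw -3.6°, and the red stripe is at the white post. Offcut centre is (594.5,26.6) with its top at 51 mm; blank tops are at 40 mm, matching the text. I'll move over the offcut.

jog_arm:
  gripper: [0.7, 0.7, 0.7, 0.7, 0.7, 0.7, 0.7, 0.7]
  offset:
    - [3, -4.4, 0]
    - [6, -8.8, 0]
    - [9, -13.2, -0.5]
    - [12, -17.6, -1]
    - [15, -22, -1.5]
    - [18, -26.4, -2]
    - [21, -30.8, -2]
    - [24, -35, -2]
  twist: [2, 5, 8, 11, 14, 16, 18, 20]
  squeeze: 40

```text
clock: 1.2
tcp_pos: [0.4959, 0.1637, 0.2112]
orientation: [-0.0, 0.055, 0.998, 0.0]
wrist_force: [2.0, -0.0, 0.7]
finger_gap: 0.0601
grip_force: 0.0
```

jog_arm:
  gripper: [0.68, 0.68, 0.68, 0.68, 0.68, 0.68, 0.68, 0.68]
  offset:
    - [3, -4.5, 0]
    - [6, -9, -1]
    - [9.2, -13.7, -4]
    - [9.2, -13.7, -8]
    - [9.2, -13.7, -11]
    - [9.2, -13.7, -11]
    - [9.2, -13.7, -11]
    - [9.2, -13.7, -11]
  twist: [0, 0, 0, 0, 0, 0, 0, 0]

```text
clock: 2.2
tcp_pos: [0.5884, 0.0285, 0.1032]
orientation: [0.002, 0.055, 0.998, -0.0]
wrist_force: [-0.1, 0.1, -0.0]
finger_gap: 0.0585
grip_force: 0.0
```

```bash
python3 - <<'E'
from h import *
c=shot('scene','s1'); W=cloud(c); hsv,I=masks(c); z=W[...,2];H,S,V=[hsv[...,i] for i in range(3)]
for o in comps((z>.046)&(z<.058)&(V<120)&(H<20)&(S>80),W): print(*o)
cr=c['image'][130:330,130:430]
cv2.imwrite('pics/s1c.png',cv2.cvtColor(cv2.resize(cr,None,fx=2.5,fy=2.5),cv2.COLOR_RGB2BGR))
E
```

```text
[546.2 208.9] 167 [478.8 679. ] [  5.2 183.5] 83.3 51.7
[282.4 244.6] 555 [595.6  25.4] [ 35.9 131. ] 83.5 51.9
[351.5 314. ] 300 [822.6 143.6] [128.   58.7] 65.4 52.1
```

View pics/s1c.png

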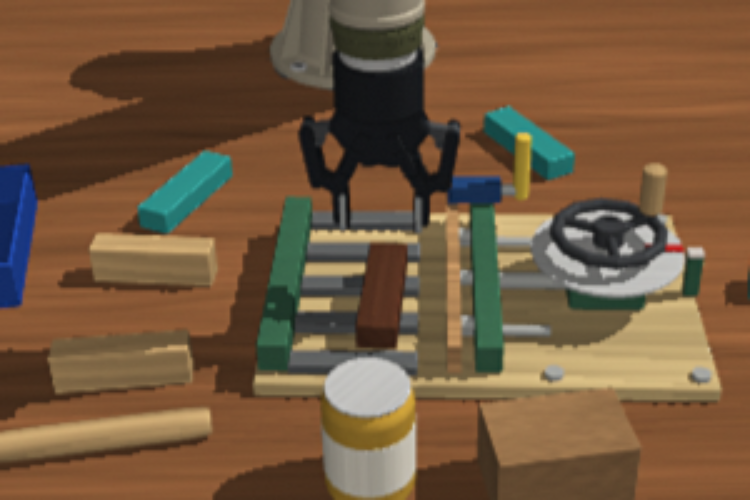

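Gripper hangs over the offcut (fingertips around crop (345,215)/(420,215)), clear of the jaws. Descending and gripping.

jog_arm:
  gripper: [0.68, 0.68, 0.68, 0.3, 0.3, 0.3, 0.3, 0.3]
  offset:
    - [0, 0, -3]
    - [0, 0, -6]
    - [0, 0, -7.7]
    - [0, 0, -7.7]
    - [0, 0, -7.7]
    - [0, 0, -7.7]
    - [0, 0, -7.7]
    - [0, 0, -7.7]
  twist: [0, 0, 0, 0, 0, 0, 0, 0]
  squeeze: 45

```text
clock: 3.25
tcp_pos: [0.5874, 0.0283, 0.0247]
orientation: [0.0, 0.055, 0.998, 0.0]
wrist_force: [-0.3, 0.2, -0.7]
finger_gap: 0.0349
grip_force: 45.6
```

jog_arm:
  gripper: [0.3, 0.3, 0.3, 0.3, 0.3, 0.3, 0.3, 0.3]
  offset:
    - [0, 0, 2]
    - [0, 0, 5]
    - [0, 0, 9]
    - [0, 0, 12]
    - [0, 0, 12]
    - [0, 0, 12]
    - [0, 0, 12]
    - [0, 0, 12]
  twist: [0, 0, 0, 0, 0, 0, 0, 0]

```text
clock: 4.25
tcp_pos: [0.5865, 0.0284, 0.1431]
orientation: [-0.001, 0.055, 0.998, 0.0]
wrist_force: [-0.3, -0.5, -1.5]
finger_gap: 0.0352
grip_force: 45.7
```

jog_arm:
  gripper: [0.3, 0.3, 0.3, 0.3, 0.3, 0.3, 0.3, 0.3]
  offset:
    - [-1.5, -5.4, 0]
    - [-3.2, -10.8, 0]
    - [-4.8, -16.2, 0]
    - [-6.5, -21.4, 0]
    - [-8.2, -26.8, 0]
    - [-9.8, -32, 0]
    - [-11.5, -37.4, 0]
    - [-13.1, -42.7, 0]
  twist: [1, 2, 4, 6, 8, 10, 12, 14]

```text
clock: 5.25
tcp_pos: [0.4552, -0.4002, 0.1437]
orientation: [-0.0, -0.067, 0.998, 0.0]
wrist_force: [1.0, 0.2, -1.1]
finger_gap: 0.0353
grip_force: 45.8
```

jog_arm:
  gripper: [0.3, 0.3, 0.3, 0.3, 0.3, 0.3, 0.3, 0.3]
  offset:
    - [0, 0, 0]
    - [0, 0, 0]
    - [0, 0, -3]
    - [0, 0, -6]
    - [0, 0, -9]
    - [0, 0, -11]
    - [0, 0, -11]
    - [0, 0, -11]
  twist: [0, 0, 0, 0, 0, 0, 0, 0]

```text
clock: 6.25
tcp_pos: [0.457, -0.3981, 0.0352]
orientation: [0.0, -0.067, 0.998, -0.0]
wrist_force: [0.8, -0.2, -0.5]
finger_gap: 0.0352
grip_force: 45.8
```

jog_arm:
  gripper: [0.3, 0.3, 0.3, 0.7, 0.7, 0.7, 0.7, 0.7]
  offset:
    - [0, 0, -1.5]
    - [0, 0, -2.4]
    - [0, 0, -2.4]
    - [0, 0, -2.4]
    - [0, 0, -2.4]
    - [0, 0, 2]
    - [0, 0, 7]
    - [0, 0, 11]
  twist: [0, 0, 0, 0, 0, 0, 0, 0]

```text
clock: 7.25
tcp_pos: [0.4566, -0.3992, 0.1469]
orientation: [0.001, -0.067, 0.998, -0.001]
wrist_force: [0.1, -0.3, 0.1]
finger_gap: 0.0597
grip_force: 0.0
```

```bash
cat > m.py <<'E'
from h import *
for n in('top','scene'):
    c=shot(n); W=cloud(c); hsv,I=masks(c); z=W[...,2];H,S,V=[hsv[...,i] for i in range(3)]
    ok=(W[...,0]>.3)&(W[...,0]<.75)&(abs(W[...,1])<.55)
    print(n)
    for o in comps(ok&(z>.033)&(z<.060)&(V>100)&(H<25)&(S<150),W,100): print('blank',*o)
    for o in comps(ok&(z>.015)&(z<.058)&(V<120)&(H<20)&(S>80),W,200): print('off',*o)
E
python3 m.py
```

```text
top
blank [255.8 213.7] 478 [570.2  99.3] [ 21.7 223.6] 86.3 45.4
blank [369.5 176.9] 497 [ 657.1 -202.8] [ 28.6 120.7] 4.3 39.4
blank [370.  235.6] 514 [ 503.4 -195.4] [119.7  28.2] 83.1 39.7
off [446.8 249.8] 679 [ 463.  -394.5] [123.9  35.8] 6.1 30.2
scene
blank [311.1 242.7] 330 [567.7  97.4] [ 22.1 236.3] 86.8 46.9
blank [190.3 228. ] 433 [ 505.8 -199.2] [120.4  34.3] 82.9 40.5
blank [177.3 268.4] 591 [ 659.2 -205.1] [ 32.5 119.5] 3.8 40.4
off [114.8 223.3] 409 [ 461.5 -398.3] [124.  35.] 6.4 31.6
```

Offcut is in the crate. Next is the nearer blank.

jog_arm:
  gripper: [0.75, 0.75, 0.75, 0.75, 0.75, 0.75, 0.75, 0.75]
  offset:
    - [0.5, 2.5, 0]
    - [1, 5, 0]
    - [1.5, 8, 0]
    - [2, 11, 0]
    - [2.7, 14, 0]
    - [3.5, 17, 0]
    - [4.2, 20.2, 0]
    - [4.8, 20.2, -4]
  twist: [9.5, 19, 28.5, 38, 47.5, 57, 66.5, 75.4]

```text
clock: 8.35
tcp_pos: [0.5066, -0.1959, 0.1066]
orientation: [0.001, -0.666, 0.746, -0.003]
wrist_force: [0.7, -1.1, -0.0]
finger_gap: 0.0641
grip_force: 0.0
```

```bash
python3 m.py; python3 -c "
from h import *; print(env.get_state()['tcp_pos'],env.get_state()['orientation'])"
```

```text
top
blank [255.9 213. ] 471 [571.5  98.9] [ 21.4 222.1] 86.4 45.6
blank [369.7 176.9] 506 [ 657.  -202.9] [ 28.7 120.1] 4.4 39.8
blank [359.4 234.8] 279 [ 506.4 -169.9] [66.8 28.1] 83.0 39.5
scene
blank [311.2 243.5] 335 [573.7  97. ] [ 22.1 223.7] 86.8 46.9
blank [190.1 227.9] 428 [ 505.  -199.1] [120.5  34.8] 82.0 40.3
blank [177.1 268.3] 590 [ 659.4 -205.2] [ 32.5 119.9] 3.5 40.3
off [114.8 223.4] 410 [ 462.4 -398. ] [125.3  34.7] 5.9 31.6
[ 0.50206691 -0.19465268  0.10084033] [-0.00104886 -0.66359924  0.74808144  0.00301825]
```

jog_arm:
  gripper: [0.75, 0.75, 0.75, 0.2, 0.2, 0.2, 0.2, 0.2]
  offset:
    - [0, 0, -3]
    - [0, 0, -6]
    - [0, 0, -8.7]
    - [0, 0, -8.7]
    - [0, 0, -8.7]
    - [0, 0, -8.7]
    - [0, 0, -8.7]
    - [0, 0, -8.7]
  twist: [0, 0, 0, 0, 0, 0, 0, 0]

```text
clock: 9.45
tcp_pos: [0.5052, -0.1974, 0.0188]
orientation: [0.0, -0.663, 0.749, -0.001]
wrist_force: [0.3, -0.8, 6.6]
finger_gap: 0.0271
grip_force: 46.3
```

```bash
python3 m.py|grep blank; python3 -c "
from h import *; print(env.get_state()['tcp_pos'],env.get_state()['orientation'])"
```

```text
blank [255.9 213.4] 476 [571.4  99.4] [ 21.8 221.5] 86.4 45.2
blank [369.5 176.9] 498 [ 657.4 -202.4] [ 28.5 120. ] 4.1 39.6
blank [355.3 233.6] 191 [ 509.6 -160.1] [47.1 28. ] 85.8 39.7
blank [311.2 243.2] 331 [573.5  97. ] [ 22. 222.] 86.8 46.9
blank [173.3 228.6] 121 [ 505.7 -234.1] [51.2 30.9] 78.2 40.5
blank [203.3 228.8] 197 [ 508.7 -166.7] [54.9 39.4] 85.7 40.2
blank [177.2 268.4] 593 [ 658.1 -205.2] [ 34.1 119.7] 4.2 40.4
[ 0.50518148 -0.19736924  0.01877053] [ 2.65024178e-04 -6.62854600e-01  7.48747009e-01 -1.27493382e-03]
```

jog_arm:
  gripper: [0.2, 0.2, 0.2, 0.2, 0.2, 0.2, 0.2, 0.2]
  offset:
    - [0, 0, 2]
    - [0, 0, 5]
    - [0, 0, 9]
    - [0, 0, 9]
    - [0, 0, 9]
    - [0, 0, 9]
    - [0, 0, 9]
    - [0, 0, 9]
  twist: [0, 0, 1, 2, 3.3, 3.3, 3.3, 3.3]

```text
clock: 10.55
tcp_pos: [0.5038, -0.1965, 0.1066]
orientation: [-0.0, -0.684, 0.729, 0.001]
wrist_force: [0.6, 0.2, -1.0]
finger_gap: 0.0271
grip_force: 45.4
```

```bash
cat > ribs.py <<'E'
from h import *
th=np.radians(-3.6); ex=np.array([np.cos(th),np.sin(th)]); ey=np.array([-np.sin(th),np.cos(th)]); O=np.array([565.3,119.])
for n in('top','scene'):
  for k in range(2):
    c=shot(n); W=cloud(c)*1000; hsv,I=masks(c); H,S,V=[hsv[...,i] for i in range(3)]
    q=(W[...,:2]-O); jx=q@ex; jy=q@ey
    reg=(jy<-70)&(jy>-160)&(abs(jx)<135)
    m=reg&(S<60)&(W[...,2]>20)&(W[...,2]<30)
    nn,l,st,ce=cv2.connectedComponentsWithStats(m.astype(np.uint8)); r=[]
    for i in range(1,nn):
        if st[i,4]<40: continue
        x,y=jx[l==i],jy[l==i]; p=np.polyfit(y,x,1)
        r.append((round((np.percentile(x-p[0]*(y-y.mean()),2)+np.percentile(x-p[0]*(y-y.mean()),98))/2,1),round(p[0],3),st[i,4],round(np.median(W[...,2][l==i]))))
    g=(H>65)&(H<88)&(S>80)&(W[...,2]>38)&(W[...,2]<52)&(jy<-140)&(jy>-230)&(abs(jx)<160)
    p=np.polyfit(jx[g],jy[g],1); print(n,r,'jaw y',np.percentile(jy[g],[3,97]).round(1),'x',np.percentile(jx[g],[1,99]).round(1),'slope',p[0].round(4))
E
python3 ribs.py;  python3 -c "
from h import *; print(env.get_state()['tcp_pos'],env.get_state()['orientation'])"
```

```text
top [(np.float64(110.4), np.float64(0.001), np.int32(265), 25), (np.float64(54.4), np.float64(-0.009), np.int32(265), 25), (np.float64(-1.6), np.float64(-0.007), np.int32(267), 25), (np.float64(-57.3), np.float64(0.005), np.int32(269), 25), (np.float64(-112.9), np.float64(0.004), np.int32(272), 25)] jaw y [-191.4 -169.8] x [-115.4  112.1] slope -0.001
top [(np.float64(110.2), np.float64(0.001), np.int32(263), 25), (np.float64(54.4), np.float64(-0.006), np.int32(263), 25), (np.float64(-1.6), np.float64(-0.005), np.int32(267), 25), (np.float64(-57.2), np.float64(0.002), np.int32(271), 25), (np.float64(-112.9), np.float64(0.007), np.int32(270), 25)] jaw y [-191.4 -169.7] x [-115.4  112. ] slope -0.0003
scene [(np.float64(-110.2), np.float64(-0.002), np.int32(199), 26), (np.float64(-54.4), np.float64(-0.009), np.int32(236), 25), (np.float64(0.9), np.float64(0.024), np.int32(264), 26), (np.float64(57.7), np.float64(-0.001), np.int32(288), 25), (np.float64(111.6), np.float64(-0.059), np.int32(211), 26)] jaw y [-195.3 -171. ] x [-109.8  119.2] slope 0.0006
scene [(np.float64(-109.8), np.float64(-0.0), np.int32(198), 26), (np.float64(-54.3), np.float64(-0.022), np.int32(236), 26), (np.float64(1.6), np.float64(0.018), np.int32(265), 26), (np.float64(56.4), np.float64(0.01), np.int32(291), 26), (np.float64(111.5), np.float64(-0.069), np.int32(210), 26)] jaw y [-195.3 -170.9] x [-110.1  119.8] slope 0.0016
[ 0.50417321 -0.1967077   0.10718593] [-6.73136968e-05 -6.84225567e-01  7.29270424e-01  1.30374407e-04]
```

jog_arm:
  gripper: [0.2, 0.2, 0.2, 0.2, 0.2, 0.2, 0.2, 0.2]
  offset:
    - [-0.5, 4.5, 0]
    - [-1.2, 9, 0]
    - [-1.8, 13.5, 0]
    - [-2.4, 18, 0]
    - [-2.9, 22, 0]
    - [-2.9, 22, 0]
    - [-2.9, 22, -2]
    - [-2.9, 22, -4]
  twist: [0, 0, 0, 0, 0, 0, 0, 0]

```text
clock: 11.75
tcp_pos: [0.476, 0.0226, 0.0673]
orientation: [0.0, -0.684, 0.729, -0.001]
wrist_force: [-0.7, -0.4, -1.0]
finger_gap: 0.0267
grip_force: 51.1
```

```bash
python3 -c "
from h import *; print(env.get_state()['tcp_pos'],env.get_state()['orientation'])
c=shot('scene'); cr=c['image'][150:310,180:420]; cv2.imwrite('pics/s2c.png',cv2.cvtColor(cv2.resize(cr,None,fx=3,fy=3),cv2.COLOR_RGB2BGR));print(env.get_state()['tcp_pos'])"
```

```text
[0.47601923 0.02262356 0.06728954] [ 3.72796000e-04 -6.84150861e-01  7.29340038e-01 -7.54921506e-04]
[0.4740696  0.02271787 0.0646996 ]
```

View pics/s2c.png

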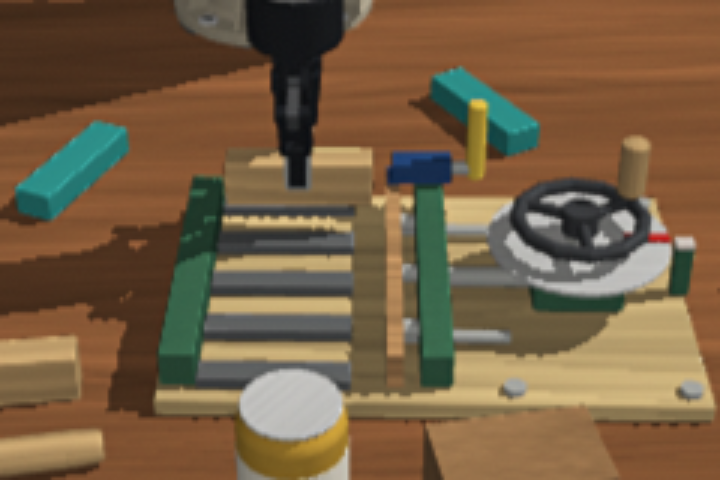

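Blank hangs level over channel 1 at crop (298,175), between the jaws. Lowering and releasing.

jog_arm:
  gripper: [0.2, 0.2, 0.2, 0.2, 0.5, 0.5, 0.5, 0.5]
  offset:
    - [0, 0, -1]
    - [0, 0, -2]
    - [0, 0, -3]
    - [0, 0, -3.3]
    - [0, 0, -3.3]
    - [0, 0, -3.3]
    - [0, 0, 0]
    - [0, 0, 5]
  twist: [0, 0, 0, 0, 0, 0, 0, 0]

```text
clock: 12.8
tcp_pos: [0.4739, 0.0235, 0.1173]
orientation: [-0.001, -0.684, 0.729, 0.001]
wrist_force: [0.1, 0.9, 0.1]
finger_gap: 0.0428
grip_force: 0.0
```

jog_arm:
  gripper: [0.75, 0.75, 0.75, 0.75, 0.75, 0.75, 0.75, 0.75]
  offset:
    - [3, -3.5, 0]
    - [6, -7, 0]
    - [9, -10.5, 0]
    - [12, -14, 0]
    - [15, -18, 0]
    - [18.2, -22.7, 0]
    - [18.2, -22.7, 0]
    - [18.2, -22.7, -1]
  twist: [1, 2, 3, 4, 5, 6, 7, 7.6]

```text
clock: 13.8
tcp_pos: [0.6574, -0.2038, 0.1075]
orientation: [-0.0, 0.731, -0.682, 0.0]
wrist_force: [0.4, -0.5, -0.5]
finger_gap: 0.064
grip_force: 0.0
```

```bash
python3 m.py; python3 -c "
from h import *; print(env.get_state()['tcp_pos'],env.get_state()['orientation'])"
```

```text
top
blank [255.9 213.1] 461 [571.5  99.1] [ 21.5 221.7] 86.4 45.4
blank [354.8 177.9] 177 [ 654.5 -168.5] [28.5 52.3] 4.7 39.5
blank [284.6 248.6] 542 [475.1  24.1] [119.5  28.2] 86.3 54.5
off [451.  260.2] 329 [ 448.2 -396. ] [94.7 35.9] 7.1 30.7
scene
blank [311.2 242.7] 335 [567.4  97.3] [ 22.  236.2] 86.8 46.9
blank [279.6 216.5] 664 [477.5  20.2] [117.5  36.6] 87.7 53.3
blank [177.2 268.4] 598 [ 659.9 -205.3] [ 32.3 120.1] 3.6 40.3
off [114.8 223.6] 396 [ 461.8 -398.8] [122.8  36. ] 6.7 31.8
[ 0.65566271 -0.20216996  0.10580112] [ 4.85655089e-04  7.31424026e-01 -6.81920953e-01 -1.57241073e-03]
```

jog_arm:
  gripper: [0.75, 0.75, 0.75, 0.2, 0.2, 0.2, 0.2, 0.2]
  offset:
    - [0.1, -0.1, -3]
    - [0.1, -0.1, -6]
    - [0.1, -0.1, -8.8]
    - [0.1, -0.1, -8.8]
    - [0.1, -0.1, -8.8]
    - [0.1, -0.1, -8.8]
    - [0.1, -0.1, -8.8]
    - [0.1, -0.1, -8.8]
  twist: [0, 0, 0, 0, 0, 0, 0, 0]

```text
clock: 14.9
tcp_pos: [0.6592, -0.2049, 0.0209]
orientation: [-0.001, 0.731, -0.682, 0.001]
wrist_force: [0.3, 2.0, 5.6]
finger_gap: 0.027
grip_force: 48.2
```

jog_arm:
  gripper: [0.2, 0.2, 0.2, 0.2, 0.2, 0.2, 0.2, 0.2]
  offset:
    - [0, 0, 2]
    - [0, 0, 5]
    - [0, 0, 9]
    - [0, 0, 9]
    - [0, 0, 9]
    - [0, 0, 9]
    - [0, 0, 9]
    - [0, 0, 9]
  twist: [0, 0, -2, -4, -6, -7.6, -7.6, -7.6]

```text
clock: 15.9
tcp_pos: [0.6578, -0.2045, 0.1085]
orientation: [-0.0, -0.684, 0.729, 0.001]
wrist_force: [0.2, -0.5, -0.8]
finger_gap: 0.0268
grip_force: 47.3
```

```bash
python3 -c "
from h import *; c=shot('top'); s=env.get_state(); print(s['tcp_pos'],s['orientation'],s['finger_gap'])"; python3 m.py | grep blank
```

```text
[ 0.65796325 -0.20460314  0.10872473] [-1.92526595e-04 -6.84324164e-01  7.29177751e-01  4.57756268e-04] 0.02669026406039738
blank [256.  212.7] 464 [571.6  98.9] [ 21.3 221.4] 86.2 45.3
blank [284.4 248.6] 542 [475.   24.1] [119.3  28.2] 86.2 54.6
blank [311.2 242.6] 337 [565.4  97.5] [ 22.  240.3] 86.8 46.9
blank [279.6 216.4] 659 [477.   20.1] [117.4  34.6] 87.0 53.3
```

jog_arm:
  gripper: [0.2, 0.2, 0.2, 0.2, 0.2, 0.2, 0.2, 0.2]
  offset:
    - [-0.3, 4.5, 0]
    - [-0.6, 9, 0]
    - [-1, 13.5, 0]
    - [-1.3, 18, 0]
    - [-1.5, 21.8, 0]
    - [-1.5, 21.8, 0]
    - [-1.5, 21.8, -2]
    - [-1.5, 21.8, -4]
  twist: [0, 0, 0, 0, 0, 0, 0, 0]

```text
clock: 17.05
tcp_pos: [0.6438, 0.0125, 0.0693]
orientation: [0.0, -0.684, 0.729, -0.001]
wrist_force: [-0.6, -0.0, -0.6]
finger_gap: 0.0268
grip_force: 47.3
```

```bash
python3 -c "
from h import *
c=shot('scene'); cr=c['image'][150:310,180:420]; cv2.imwrite('pics/s3c.png',cv2.cvtColor(cv2.resize(cr,None,fx=2,fy=2),cv2.COLOR_RGB2BGR));s=env.get_state();print(s['tcp_pos'],s['finger_gap'],s['grip_force'])"
```

```text
[0.64181446 0.0125422  0.06601585] 0.027195094849336004 47.27316856384277
```

View pics/s3c.png

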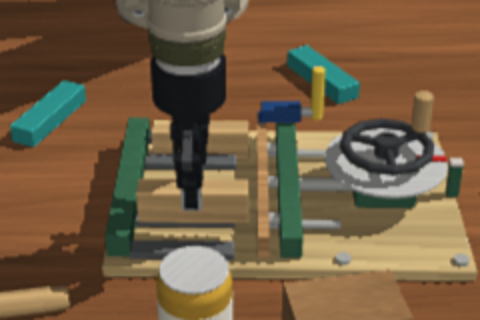

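The second blank hangs over channel 4 at crop (190,195). Lowering, releasing and lifting.

jog_arm:
  gripper: [0.2, 0.2, 0.2, 0.2, 0.5, 0.5, 0.5, 0.5]
  offset:
    - [0, 0, -1]
    - [0, 0, -2]
    - [0, 0, -3]
    - [0, 0, -3.4]
    - [0, 0, -3.4]
    - [0, 0, -3.4]
    - [0, 0, 0]
    - [0, 0, 5]
  twist: [0, 0, 0, 0, 0, 0, 0, 0]

```text
clock: 18.1
tcp_pos: [0.6418, 0.0135, 0.1184]
orientation: [-0.001, -0.684, 0.729, 0.002]
wrist_force: [-0.3, 0.3, 0.6]
finger_gap: 0.0433
grip_force: 0.0
```

jog_arm:
  gripper: [0.5, 0.5, 0.5, 0.5, 0.6, 0.6, 0.6, 0.6]
  offset:
    - [0, 0, 5]
    - [-1, 3, 8]
    - [-2.5, 8, 8]
    - [-4, 13, 8]
    - [-5.5, 18, 8]
    - [-7, 23, 8]
    - [-9, 26, 8]
    - [-9.4, 26.3, 8]
  twist: [0, 0, 0, 0, 0, 0, 0, 0]

```text
clock: 19.1
tcp_pos: [0.5478, 0.2785, 0.1995]
orientation: [0.0, -0.686, 0.728, 0.0]
wrist_force: [0.4, 1.0, -0.7]
finger_gap: 0.0513
grip_force: 0.0
```

```bash
python3 m.py; python3 -c "
from h import *
for n in('top','scene'):
    c=shot(n,n+'4'); W=cloud(c); z=W[...,2]; hsv,I=masks(c)
    for o in comps((z>.12)&(z<.145)&(W[...,0]>.45)&(W[...,0]<.7)&(W[...,1]>.15),W,5): print('knob',*o)
s=env.get_state();print(s['tcp_pos'],s['orientation'])"
```

```text
top
blank [255.9 213.7] 469 [570.5  99.4] [ 22.  223.8] 86.4 45.5
blank [286.1 183.4] 514 [643.1  13.9] [118.5  29.7] 86.3 54.7
blank [284.6 248.6] 543 [475.1  24.1] [119.5  28.2] 86.2 54.5
off [447.2 249.9] 704 [ 462.9 -394.8] [123.8  35.4] 7.2 30.2
scene
blank [279.7 216.5] 661 [477.4  20.3] [117.4  35.6] 87.9 53.2
blank [276.8 258.5] 864 [644.8  11.7] [119.6  33.4] 87.3 54.1
off [115.  223.5] 395 [ 463.8 -397.4] [123.7  34.3] 6.6 31.5
off [289.5 253.8] 330 [632.   38.2] [ 68.2 175.5] 25.3 55.2
knob [176.4 218.4] 76 [547.8 277.4] [20.6 19.5] 14.8 134.7
knob [391.2 200.1] 96 [549.7 274.3] [21.7 22.1] 86.5 133.3
[0.54979741 0.27551777 0.19940923] [ 8.90473648e-05 -6.83915459e-01  7.29561231e-01 -2.17330569e-04]
```

Both blanks are seated (tops about 54.5 mm, in line) and the offcut is in the crate. Gripping the knob next.

jog_arm:
  gripper: [0.6, 0.6, 0.6, 0.6, 0.1, 0.1, 0.1, 0.1]
  offset:
    - [0, 0, -3]
    - [0, 0, -6]
    - [0, 0, -8.5]
    - [0, 0, -9.8]
    - [0, 0, -9.8]
    - [0, 0, -9.8]
    - [0, 0, -9.8]
    - [0, 0, -9.8]
  twist: [0, 0, 0, 0, 0, 0, 0, 0]
  squeeze: 30

```text
clock: 20.3
tcp_pos: [0.55, 0.2761, 0.1021]
orientation: [0.0, -0.684, 0.729, -0.001]
wrist_force: [2.3, -3.3, -0.8]
finger_gap: 0.0213
grip_force: 30.0
```

```bash
cat > arc.py <<'E'
import sys, json, numpy as np
# arc.py start_angle step count: rows of clockwise arc, cm
a0,st,n=map(float,sys.argv[1:4]); R=4.8
for k in range(int(n)):
    t0=np.radians(a0-st*8*k); r=[]
    for i in range(1,9):
        t=t0-np.radians(st*i); r.append([round(R*(np.cos(t)-np.cos(t0)),2),round(R*(np.sin(t)-np.sin(t0)),2),0])
    print(round(np.degrees(t0)%360,1),json.dumps(r))
E
python3 arc.py 119 7.5 1; python3 arc.py 59 15 6; python3 -c "
from h import *
c=shot('scene','s5');cr=c['image'][150:290,290:450]; cv2.imwrite('pics/s5c.png',cv2.cvtColor(cv2.resize(cr,None,fx=3,fy=3),cv2.COLOR_RGB2BGR));s=env.get_state();print(s['tcp_pos'],s['finger_gap'],s['grip_force'],s['wrist_force'])"
```

```text
119.0 [[0.57, 0.27, 0], [1.17, 0.46, 0], [1.78, 0.57, 0], [2.41, 0.6, 0], [3.04, 0.55, 0], [3.65, 0.42, 0], [4.24, 0.2, 0], [4.8, -0.08, 0]]
59.0 [[0.98, -0.78, 0], [1.73, -1.79, 0], [2.19, -2.95, 0], [2.33, -4.2, 0], [2.14, -5.44, 0], [1.64, -6.59, 0], [0.86, -7.57, 0], [-0.15, -8.31, 0]]
299.0 [[-1.17, -0.46, 0], [-2.41, -0.6, 0], [-3.65, -0.42, 0], [-4.8, 0.08, 0], [-5.78, 0.86, 0], [-6.53, 1.87, 0], [-6.98, 3.04, 0], [-7.13, 4.28, 0]]
179.0 [[0.19, 1.24, 0], [0.68, 2.39, 0], [1.46, 3.37, 0], [2.47, 4.11, 0], [3.64, 4.57, 0], [4.88, 4.72, 0], [6.12, 4.53, 0], [7.27, 4.03, 0]]
59.0 [[0.98, -0.78, 0], [1.73, -1.79, 0], [2.19, -2.95, 0], [2.33, -4.2, 0], [2.14, -5.44, 0], [1.64, -6.59, 0], [0.86, -7.57, 0], [-0.15, -8.31, 0]]
299.0 [[-1.17, -0.46, 0], [-2.41, -0.6, 0], [-3.65, -0.42, 0], [-4.8, 0.08, 0], [-5.78, 0.86, 0], [-6.53, 1.87, 0], [-6.98, 3.04, 0], [-7.13, 4.28, 0]]
179.0 [[0.19, 1.24, 0], [0.68, 2.39, 0], [1.46, 3.37, 0], [2.47, 4.11, 0], [3.64, 4.57, 0], [4.88, 4.72, 0], [6.12, 4.53, 0], [7.27, 4.03, 0]]
[0.54997493 0.27609896 0.1021066 ] 0.02092575639115514 30.056676864624023 [ 1.49110274 -3.43868908 -0.20849415]
```

View pics/s5c.png

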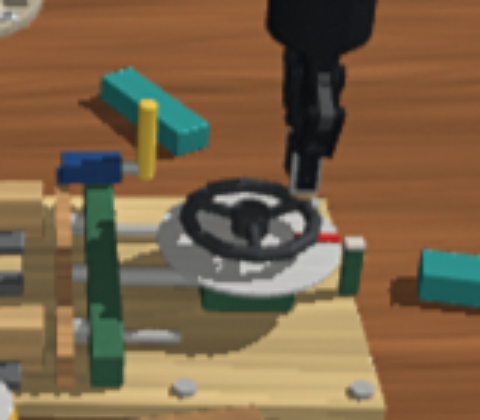

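The knob is pinched at crop (303,170), and the red stripe still points at the post (325,238). Turning 60° first to take up slack.

jog_arm:
  gripper: [0.1, 0.1, 0.1, 0.1, 0.1, 0.1, 0.1, 0.1]
  offset:
    - [0.57, 0.27, 0]
    - [1.17, 0.46, 0]
    - [1.78, 0.57, 0]
    - [2.41, 0.6, 0]
    - [3.04, 0.55, 0]
    - [3.65, 0.42, 0]
    - [4.24, 0.2, 0]
    - [4.8, -0.08, 0]
  twist: [0, 0, 0, 0, 0, 0, 0, 0]

```text
clock: 21.35
tcp_pos: [0.595, 0.2741, 0.1019]
orientation: [-0.003, -0.684, 0.729, 0.001]
wrist_force: [-7.6, -6.9, 9.3]
finger_gap: 0.0212
grip_force: 31.2
```

```bash
cat > stripe.py <<'E'
from h import *
C=np.array([572.5,233.5])
for n in('top','scene'):
    c=shot(n); hsv,I=masks(c); W=cloud(c)*1000; H,S,V=[hsv[...,i] for i in range(3)]
    q=W[...,:2]-C; r=np.hypot(q[...,0],q[...,1])
    m=((H<6)|(H>172))&(S>150)&(V>90)&(r<78)&(W[...,2]>50)&(W[...,2]<80)
    if m.sum()<3: print(n,'none'); continue
    p=q[m].mean(0); a=np.degrees(np.arctan2(p[1],p[0])); print(n,'stripe',m.sum(),a.round(1),'cw from post',round((86.4-a)%360,1), 'r',r[m].min().round(),r[m].max().round())
s=env.get_state(); d=s['tcp_pos'][:2]*1000-C; print('tcp',s['tcp_pos'].round(4),'ang',np.degrees(np.arctan2(d[1],d[0])).round(1),'r',np.hypot(*d).round(1),'F',s['wrist_force'].round(1),s['finger_gap'].round(4),round(s['clock'],1))
E
python3 stripe.py
```

```text
top none
scene stripe 29 57.0 cw from post 29.4 r 42.0 68.0Traceback (most recent call last):
  File "stripe.py", line 9, in <module>
    s=env.get_state(); d=s['tcp_pos'][:2]*1000-C; print('tcp',s['tcp_pos'].round(4),'ang',np.degrees(np.arctan2(d[1],d[0])).round(1),'r',np.hypot(*d).round(1),'F',s['wrist_force'].round(1),s['finger_gap'].round(4),round(s['clock'],1))
                                                                                                                                                                                             ^^^^^^^^^^^^^^^^^^^^^
AttributeError: 'float' object has no attribute 'round'
```

Slack was about 28°; the screw now stands at about 29°. About 690° to go.

jog_arm:
  gripper: [0.1, 0.1, 0.1, 0.1, 0.1, 0.1, 0.1, 0.1]
  offset:
    - [0.98, -0.78, 0]
    - [1.73, -1.79, 0]
    - [2.19, -2.95, 0]
    - [2.33, -4.2, 0]
    - [2.14, -5.44, 0]
    - [1.64, -6.59, 0]
    - [0.86, -7.57, 0]
    - [-0.15, -8.31, 0]
  twist: [0, 0, 0, 0, 0, 0, 0, 0]

```text
clock: 22.45
tcp_pos: [0.5968, 0.1924, 0.1021]
orientation: [0.001, -0.684, 0.729, -0.001]
wrist_force: [2.6, 2.9, 2.7]
finger_gap: 0.021
grip_force: 30.6
```

```bash
sed -i "s/s\['finger_gap'\].round(4)/round(float(s['finger_gap']),4)/" stripe.py; python3 stripe.py
```

```text
top stripe 12 -54.8 cw from post 141.2 r 53.0 65.0
scene stripe 34 -59.4 cw from post 145.8 r 37.0 69.0
tcp [0.595  0.1913 0.102 ] ang -61.9 r 47.8 F [ 0.8 -0.7  4.4] 0.0212 22.6
```

jog_arm:
  gripper: [0.1, 0.1, 0.1, 0.1, 0.1, 0.1, 0.1, 0.1]
  offset:
    - [-1.17, -0.46, 0]
    - [-2.41, -0.6, 0]
    - [-3.65, -0.42, 0]
    - [-4.8, 0.08, 0]
    - [-5.78, 0.86, 0]
    - [-6.53, 1.87, 0]
    - [-6.98, 3.04, 0]
    - [-7.13, 4.28, 0]
  twist: [0, 0, 0, 0, 0, 0, 0, 0]

```text
clock: 23.55
tcp_pos: [0.5224, 0.2337, 0.102]
orientation: [-0.002, -0.684, 0.73, -0.0]
wrist_force: [-2.4, -3.6, 8.8]
finger_gap: 0.0209
grip_force: 31.3
```

jog_arm:
  gripper: [0.1, 0.1, 0.1, 0.1, 0.1, 0.1, 0.1, 0.1]
  offset:
    - [0.19, 1.24, 0]
    - [0.68, 2.39, 0]
    - [1.46, 3.37, 0]
    - [2.47, 4.11, 0]
    - [3.64, 4.57, 0]
    - [4.88, 4.72, 0]
    - [6.12, 4.53, 0]
    - [7.27, 4.03, 0]
  twist: [0, 0, 0, 0, 0, 0, 0, 0]

```text
clock: 24.55
tcp_pos: [0.5951, 0.274, 0.1019]
orientation: [-0.002, -0.684, 0.729, 0.0]
wrist_force: [-7.9, -5.4, 11.5]
finger_gap: 0.0209
grip_force: 31.5
```

```bash
python3 stripe.py
```

```text
top none
scene stripe 27 55.7 cw from post 30.7 r 42.0 68.0
tcp [0.5965 0.273  0.1019] ang 58.7 r 46.2 F [-3.8 -6.5 10. ] 0.0211 24.6
```

One turn plus about 30°. Next, another 240°.

jog_arm:
  gripper: [0.1, 0.1, 0.1, 0.1, 0.1, 0.1, 0.1, 0.1]
  offset:
    - [0.98, -0.78, 0]
    - [1.73, -1.79, 0]
    - [2.19, -2.95, 0]
    - [2.33, -4.2, 0]
    - [2.14, -5.44, 0]
    - [1.64, -6.59, 0]
    - [0.86, -7.57, 0]
    - [-0.15, -8.31, 0]
  twist: [0, 0, 0, 0, 0, 0, 0, 0]

```text
clock: 25.65
tcp_pos: [0.5964, 0.1922, 0.102]
orientation: [0.001, -0.684, 0.729, -0.001]
wrist_force: [2.9, 2.6, 5.5]
finger_gap: 0.0214
grip_force: 31.0
```

jog_arm:
  gripper: [0.1, 0.1, 0.1, 0.1, 0.1, 0.1, 0.1, 0.1]
  offset:
    - [-1.17, -0.46, 0]
    - [-2.41, -0.6, 0]
    - [-3.65, -0.42, 0]
    - [-4.8, 0.08, 0]
    - [-5.78, 0.86, 0]
    - [-6.53, 1.87, 0]
    - [-6.98, 3.04, 0]
    - [-7.13, 4.28, 0]
  twist: [0, 0, 0, 0, 0, 0, 0, 0]

```text
clock: 26.65
tcp_pos: [0.5224, 0.2333, 0.102]
orientation: [-0.002, -0.684, 0.73, -0.001]
wrist_force: [-0.5, -3.8, 10.1]
finger_gap: 0.021
grip_force: 31.4
```

```bash
python3 stripe.py; python3 arc.py 179 10.75 1
```

```text
top none
scene stripe 4 -179.7 cw from post 266.1 r 50.0 63.0
tcp [0.5225 0.2351 0.1019] ang 178.2 r 50.0 F [-2.9  0.7 10.8] 0.0212 26.8
179.0 [[0.1, 0.89, 0], [0.36, 1.75, 0], [0.79, 2.55, 0], [1.35, 3.25, 0], [2.03, 3.84, 0], [2.81, 4.28, 0], [3.66, 4.58, 0], [4.55, 4.71, 0]]
```

jog_arm:
  gripper: [0.1, 0.1, 0.1, 0.1, 0.1, 0.1, 0.1, 0.1]
  offset:
    - [0.1, 0.89, 0]
    - [0.36, 1.75, 0]
    - [0.79, 2.55, 0]
    - [1.35, 3.25, 0]
    - [2.03, 3.84, 0]
    - [2.81, 4.28, 0]
    - [3.66, 4.58, 0]
    - [4.55, 4.71, 0]
  twist: [0, 0, 0, 0, 0, 0, 0, 0]

```text
clock: 27.75
tcp_pos: [0.5678, 0.2806, 0.1019]
orientation: [-0.002, -0.684, 0.729, -0.0]
wrist_force: [-4.5, -5.4, 12.2]
finger_gap: 0.0214
grip_force: 31.5
```

```bash
python3 stripe.py; python3 arc.py 93 1 1
```

```text
top none
scene stripe 12 90.1 cw from post 356.3 r 56.0 68.0
tcp [0.5692 0.2806 0.102 ] ang 94.0 r 47.2 F [-0.6 -3.9  9.5] 0.021 27.9
93.0 [[0.08, 0.0, 0], [0.17, 0.01, 0], [0.25, 0.01, 0], [0.33, 0.01, 0], [0.42, 0.0, 0], [0.5, 0.0, 0], [0.59, -0.01, 0], [0.67, -0.01, 0]]
```

jog_arm:
  gripper: [0.1, 0.1, 0.1, 0.1, 0.5, 0.5, 0.5, 0.5]
  offset:
    - [0.1, 0, 0]
    - [0.2, 0, 0]
    - [0.3, 0, 0]
    - [0.3, 0, 0]
    - [0.3, 0, 0]
    - [0.3, 0, 0]
    - [0.3, 0, 5]
    - [0.3, 0, 10]
  twist: [0, 0, 0, 0, 0, 0, 0, 0]

```text
clock: 28.85
tcp_pos: [0.5715, 0.2818, 0.2007]
orientation: [-0.002, -0.684, 0.729, 0.001]
wrist_force: [1.0, 0.9, -0.2]
finger_gap: 0.0425
grip_force: 0.0
```

```bash
python3 stripe.py; python3 m.py; python3 - <<'E'
from h import *
for n in('top','scene'):
    c=shot(n,n+'6'); hsv,I=masks(c); W=cloud(c)*1000; H,S,V=[hsv[...,i] for i in range(3)]
    reg=(W[...,0]>420)&(W[...,0]<520)&(W[...,1]>80)&(W[...,1]<220)
    m=reg&(H>20)&(H<36)&(S>150)&(V>70)
    P=W[m]; print(n,m.sum(),np.argwhere(m).mean(0)[::-1].round(1) if m.sum() else None,'z',np.percentile(P[:,2],[2,98]).round(1),'med xy',np.median(P[:,:2],0).round(1), 'top pts',P[P[:,2]>np.percentile(P[:,2],95)-8][:,:2].mean(0).round(1))
    b=reg&(H>105)&(H<130)&(S>120); B=W[b]; print('blue',b.sum(),np.percentile(B,[3,97],axis=0).round(1).tolist())
c=cv2.imread('pics/scene6.png')[150:290,290:450];d=cv2.imread('pics/top6.png')[150:290,150:350]
cv2.imwrite('pics/g6.png',np.hstack([cv2.resize(c,(400,350)),cv2.resize(d,(400,350))]))
E
```

```text
top none
scene stripe 18 89.7 cw from post 356.7 r 55.0 68.0
tcp [0.5752 0.2832 0.2071] ang 86.9 r 49.7 F [ 0.4  0.  -0. ] 0.0428 28.9
top
blank [281.1 216.2] 1467 [565.8  19.5] [136.3 223.7] 86.5 53.5
off [447.2 250.1] 697 [ 462.7 -395.1] [123.3  35.8] 6.9 30.3
scene
blank [281.7 218.3] 831 [508.3  11. ] [154.7 142. ] 84.6 49.0
blank [275.6 259.1] 949 [645.7  11.7] [133.5  49.3] 76.1 52.8
off [114.9 223.4] 393 [ 462.4 -397.6] [120.9  34.4] 6.9 31.7
off [281.7 252.2] 418 [602.8  47.6] [105.  211.3] 43.5 55.5
top 26 [231.  258.9] z [ 95. 122.] med xy [449.5 150.2] top pts [450.  151.2]
blue 41 [[442.7, 110.1, 62.4], [453.0, 130.2, 69.6]]
scene 147 [331.3 195.4] z [ 52.1 119.6] med xy [455.3 150.1] top pts [453.  149.9]
blue 190 [[441.8, 82.5, 48.8], [461.0, 127.4, 68.6]]
```

View pics/g6.png

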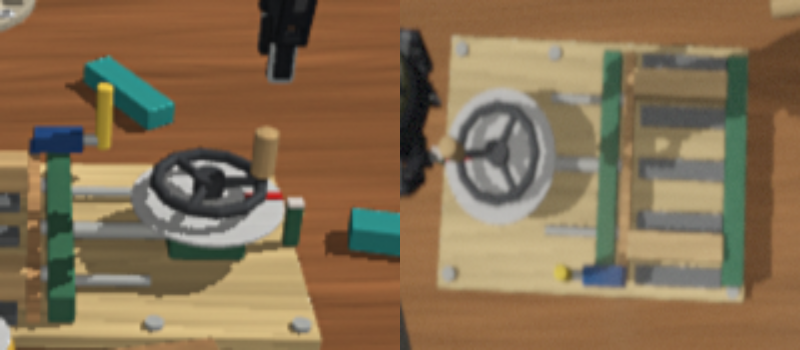

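The red stripe stands at the post (left crop (272,197)) and the cork face is against the blanks. The gauge post is at left crop (104,115), measured about (451.5,150.5) mm with its top near 119 mm. Moving above the post with a quarter turn.

jog_arm:
  gripper: [0.5, 0.5, 0.5, 0.5, 0.5, 0.5, 0.5, 0.5]
  offset:
    - [-1, -1, 0]
    - [-3, -3, 0]
    - [-5, -5, 0]
    - [-7, -7.5, 0]
    - [-9, -10, 0]
    - [-11, -12, 0]
    - [-12.2, -13.2, 0]
    - [-12.2, -13.2, 0]
  twist: [-10, -20, -30, -40, -50, -60, -70, -80]

```text
clock: 30.15
tcp_pos: [0.4484, 0.1493, 0.1995]
orientation: [-0.002, -0.052, 0.999, -0.0]
wrist_force: [0.2, -0.6, 0.5]
finger_gap: 0.0427
grip_force: 0.0
```

jog_arm:
  gripper: [0.5, 0.5, 0.5, 0.5, 0.5, 0.5, 0.5, 0.5]
  offset:
    - [0, 0, 0]
    - [0, 0, -2]
    - [0, 0, -3]
    - [0, 0, -3]
    - [0, 0, -3]
    - [0, 0, -3]
    - [0, 0, -3]
    - [0, 0, -3]
  twist: [-10, -10, -10, -10, -10, -10, -10, -10]

```text
clock: 31.15
tcp_pos: [0.451, 0.1503, 0.1716]
orientation: [0.0, 0.032, 0.999, 0.0]
wrist_force: [-0.7, -0.6, 0.2]
finger_gap: 0.0425
grip_force: 0.0
```

```bash
cat > g.py <<'E'
from h import *
for n in('scene','top'):
    c=shot(n); hsv,I=masks(c); W=cloud(c)*1000; H,S,V=[hsv[...,i] for i in range(3)]
    reg=(W[...,0]>420)&(W[...,0]<520)&(W[...,1]>60)&(W[...,1]<240)
    m=reg&(H>20)&(H<36)&(S>150)&(V>70); P=W[m]
    if len(P)>8: print(n,'post',m.sum(),np.median(P,0).round(1),'top',P[P[:,2]>110].mean(0).round(1))
    r=reg&((H<6)|(H>172))&(S>140)&(V>80)&(W[...,2]>40); print(n,'red',r.sum(),W[r].mean(0).round(1) if r.any() else '')
    b=reg&(H>105)&(H<130)&(S>120)&(W[...,2]>40); print(n,'blue y',np.percentile(W[b][:,1],[3,97]).round(1) if b.any() else '')
s=env.get_state(); print(s['tcp_pos'].round(4),s['orientation'].round(3),s['wrist_force'].round(1))
E
python3 g.py; python3 m.py | grep blank
```

```text
scene post 147 [455.5 149.8  90.3] top [453.9 149.5 116.5]
scene red 0 
scene blue y [ 80.2 127.5]
top red 0 
top blue y [109.7 130.2]
[0.4509 0.1503 0.1715] [0.    0.032 0.999 0.   ] [-0.   0.1 -0.8]
blank [281.4 215.1] 1521 [566.6  19.4] [137.  221.2] 86.4 53.4
blank [279.6 240.8] 1860 [557.3   8. ] [151.2 243.2] 86.3 49.8
```

jog_arm:
  gripper: [0.5, 0.5, 0.5, 0.5, 0.0, 0.0, 0.0, 0.0]
  offset:
    - [0, 0, -2.5]
    - [0, 0, -5]
    - [0, 0, -7.5]
    - [0, 0, -8.7]
    - [0, 0, -8.7]
    - [0, 0, -8.7]
    - [0, 0, -8.7]
    - [0, 0, -8.7]
  twist: [0, 0, 0, 0, 0, 0, 0, 0]
  squeeze: 35

```text
clock: 32.35
tcp_pos: [0.4509, 0.1524, 0.0848]
orientation: [0.0, 0.031, 1.0, 0.002]
wrist_force: [0.1, 8.4, -5.1]
finger_gap: 0.015
grip_force: 34.3
```

```bash
python3 g.py
```

```text
scene post 144 [455.3 150.   89.7] top [454.6 149.5 116.3]
scene red 0 
scene blue y [ 81.9 127.5]
top red 0 
top blue y [95.3 95.3]
[0.4509 0.1524 0.0848] [0.    0.031 1.    0.002] [ 0.6  7.5 -5.5]
```

jog_arm:
  gripper: [0.0, 0.0, 0.0, 0.0, 0.0, 0.0, 0.0, 0.0]
  offset:
    - [0.05, 0.7, 0]
    - [0.1, 1.4, 0]
    - [0.15, 2.1, 0]
    - [0.2, 2.8, 0]
    - [0.25, 3.5, 0]
    - [0.27, 4.2, 0]
    - [0.27, 4.2, 0]
    - [0.27, 4.2, 0]
  twist: [0, 0, 0, 0, 0, 0, 0, 0]

```text
clock: 33.45
tcp_pos: [0.4533, 0.1916, 0.0846]
orientation: [-0.0, 0.032, 0.999, -0.001]
wrist_force: [-2.0, -6.4, 1.1]
finger_gap: 0.0149
grip_force: 35.2
```

```bash
python3 g.py; python3 - <<'E'
from h import *
c=shot('scene','s7');cr=c['image'][165:235,290:390]; cv2.imwrite('pics/s7c.png',cv2.cvtColor(cv2.resize(cr,None,fx=6,fy=6,interpolation=cv2.INTER_CUBIC),cv2.COLOR_RGB2BGR))
E
```

```text
scene post 142 [457.5 188.6  88.5] top [456.8 189.2 116.1]
scene red 10 [452.3 131.8  60.2]
scene blue y [ 81.8 127.6]
top red 0 
top blue y [104.6 130.2]
[0.4533 0.1915 0.0846] [-0.     0.032  0.999 -0.001] [-3.  -6.7  0.6]
```

View pics/s7c.png

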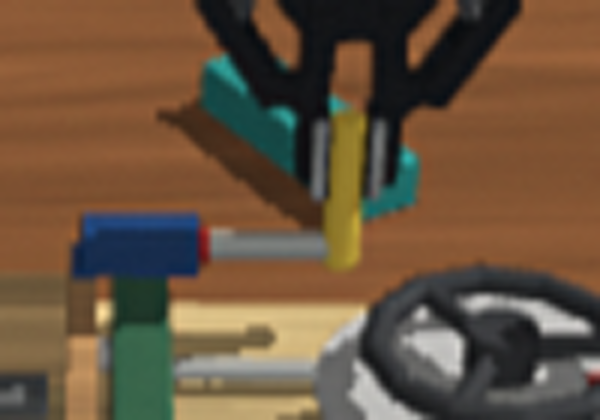

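Red band is right at the sleeve mouth (crop (204,243)). The post moved about 39 mm and the force is about 7 N. Holding for over a second, then returning it.

jog_arm:
  gripper: [0.0, 0.0, 0.0, 0.0, 0.0, 0.0, 0.0, 0.0]
  offset:
    - [0, 0, 0]
    - [0, 0, 0]
    - [0, 0, 0]
    - [0, 0, 0]
    - [0, 0, 0]
    - [0, 0, 0]
    - [0, 0, 0]
    - [0, 0, 0]
  twist: [0, 0, 0, 0, 0, 0, 0, 0]

```text
clock: 34.6
tcp_pos: [0.4533, 0.1915, 0.0846]
orientation: [-0.0, 0.032, 0.999, -0.001]
wrist_force: [-1.5, -7.1, 1.1]
finger_gap: 0.0149
grip_force: 35.2
```

jog_arm:
  gripper: [0.0, 0.0, 0.0, 0.0, 0.0, 0.0, 0.0, 0.0]
  offset:
    - [0, 0, 0]
    - [0, 0, 0]
    - [-0.05, -0.7, 0]
    - [-0.1, -1.4, 0]
    - [-0.15, -2.1, 0]
    - [-0.2, -2.8, 0]
    - [-0.25, -3.5, 0]
    - [-0.27, -4, 0]
  twist: [0, 0, 0, 0, 0, 0, 0, 0]

```text
clock: 35.6
tcp_pos: [0.4509, 0.1524, 0.0846]
orientation: [0.0, 0.032, 0.999, 0.001]
wrist_force: [-2.9, 6.6, 3.5]
finger_gap: 0.0149
grip_force: 35.4
```

jog_arm:
  gripper: [0.5, 0.5, 0.5, 0.5, 0.5, 0.5, 0.5, 0.5]
  offset:
    - [0, 0, 0]
    - [0, 0, 0]
    - [0, 0, 0]
    - [0, 0, 0]
    - [0, 0, 4]
    - [0, 0, 8]
    - [0, 0, 12]
    - [0, 0, 15]
  twist: [0, 0, 0, 0, 0, 0, 0, 0]

```text
clock: 36.6
tcp_pos: [0.4512, 0.1525, 0.2362]
orientation: [0.001, 0.032, 0.999, 0.0]
wrist_force: [-0.0, -0.4, -0.3]
finger_gap: 0.0426
grip_force: 0.0
```

```bash
python3 g.py; python3 stripe.py; python3 - <<'E'
from h import *
th=np.radians(-3.6); ex=np.array([np.cos(th),np.sin(th)]); ey=np.array([-np.sin(th),np.cos(th)]); O=np.array([565.3,119.])
for n in('top','scene'):
    c=shot(n,n+'8'); W=cloud(c)*1000; hsv,I=masks(c); q=W[...,:2]-O; jx=q@ex; jy=q@ey
    for x0 in(-84,84):
        m=(abs(jx-x0)<18)&(W[...,2]>51)&(W[...,2]<59)&(jy<-20)&(jy>-200)
        print(n,x0,m.sum(),'y',np.percentile(jy[m],[1,99]).round(1),'x',np.percentile(jx[m],[1,99]).round(1),'z',np.median(W[...,2][m]).round(1))
cv2.imwrite('pics/f8.png',cv2.resize(cv2.imread('pics/top8.png')[150:300,150:500],None,fx=2.2,fy=2.2))
E
```

```text
scene post 147 [455.2 150.2  91.4] top [453.5 149.8 116.3]
scene red 0 
scene blue y [ 80.2 127.6]
top red 0 
top blue y [ 88.4 127.1]
[0.4528 0.1528 0.2379] [0.003 0.032 0.999 0.001] [ 0.8 -0.2  0. ]
top none
scene stripe 18 89.2 cw from post 357.2 r 55.0 68.0
tcp [0.4511 0.1524 0.2344] ang -146.3 r 146.0 F [-0.6  0.3 -0. ] 0.0427 36.8
top -84 512 y [-167.4  -48.9] x [-97.7 -70.7] z 54.7
top 84 476 y [-167.2  -49.1] x [69.7 97.2] z 54.9
scene -84 362 y [-169.  -53.] x [-99. -67.] z 55.8
scene 84 506 y [-168.7  -51.2] x [ 71.3 100.7] z 55.8
```

View pics/f8.png

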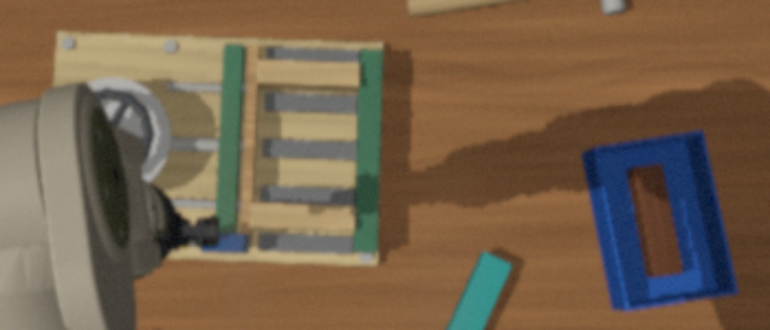

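The blanks sit clamped against the fixed jaw in channels 1 and 4 (crop (308,72) and (300,218)). The offcut is in the crate at (655,220), the gauge is back at rest, and the arm is clear.

```bash
python3 -c "
from workcell import env; print(env.hand_in())"
```

```text
the job is handed in; nothing more can be done
None
```

The job is handed in, with no verdict returned: by my last measurements the offcut is in the crate, both blanks are clamped in channels 1 and 4, the screw is within a few degrees of two turns, and the gauge was held about 39 mm out for over a second and is back at rest.

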